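# Shut the moisture analyser on its sample and start the test

## Robot

A 6-joint arm with a two-finger parallel gripper is mounted at the origin on the work surface. World frame = base frame: x ahead of the robot, y to its left, z up, the work surface at z = 0. Lengths are in mm, angles in rad, forces in N, time in s.
With the tool pointing down it reaches from about 275 to 975 mm from the base axis. Payload 8.4 kg.
Tool frame: the origin (TCP) lies between the finger pads; the fingertips stand 17 mm ahead of it and the grasp point (between the pads) lies 2 mm behind it; z points along the fingers, y is the line along which they close (so a half turn about z gives the same grasp; the last joint's range is limited). The gripper opens to 92 mm and grips with 3 to 60 N. Pads are 20 mm wide; open, the fingers measure 128 mm over their backs; the gripper's body (75 mm by 189 mm) begins 69 mm behind the grasp point.
Start: joints at [1.258, 0.353, 1.633, -0, 1.155, -0.002], TCP at [191.136, 595.059, 231.583] pointing down, gripper open.
Joint ranges: [-2.63, 2.63], [-0.92, 2.1], [0.06, 2.66], [-1.3, 4.44], [0, 2.69], [-3.02, 3.02]. Speed limits (rad/s): [2.22, 2.22, 2.79, 3.14, 3.14, 3.14].

## Interface

Orientations are given as a unit quaternion [w, x, y, z].
In Python, from rig import sense, camera, finish_job gives the robot as it stands.
- The arm moves only by the tool move_arm, never from a script. Its argument "increments" is a list that holds one entry, the list of rows, each a list of 7 numbers: the shift along the world's x, y, z scaled (see below), then the turn, a rotation vector about the world's x, y, z scaled (see below), then the opening, from -1 (shut) to 1 (fully open), so that 0 is half open. A call has 1 to 8 rows; each row shifts and turns the commanded pose from where the row before left it; what a row does not reach is not made up. The controller multiplies each number of a shift by 25 mm and each number of a turn by 8 degrees. A row lasts 1/10 s, in which the tool goes at most 50 mm and 8.59 degrees, less where a joint would pass 70% of its speed; a pose out of reach is approached as far as the arm can. A call with a number of a shift or a turn outside -1 to 1 is refused whole. A call with a gripper value outside its range is refused whole. The fingers move at their own pace and stop on an object; "grip_force" is the grip in N (left out, the last holds). Time passes only in rows, so rows that do not move let the fingers close. It gives the time, the measured TCP pose, the force, the opening and the grip force at its end, in the units of the state.
- sense(): the state, without advancing time (a new reading comes with each control period).
- camera(name): name is "scene" or "side" or "wrist"; returns a dict with "frame" (480x640x3 uint8, red, green, blue), "intrinsics" (3x3 intrinsics, pixels), "R" (3x3) and "t" (3): a world point X has camera coordinates R X + t. Camera axes: x right, y down, z forward; pixel columns grow to the right and rows downward; lengths in mm; the calibration is good to about 2 mm. A picture is of the moment at which its call begins. There is no depth.
- finish_job(): hands the job in; it is judged then, once.
The state is a dict: "clock": time; "qpos": joint angles; "joint_velocities": joint speeds; "effort": joint torques, N m; "tool_pos": TCP position; "eef_rot": TCP orientation; "ft_force": force on the tool from outside, world axes, zero at the start; "moment": the same for the moment, N m; "grip_width": finger opening in mm; "finger_force": force on a finger pad.
Only numpy, scipy, OpenCV 4.12 (cv2) and the standard library are available. Lean on these libraries where they do the work, as an engineer would, in place of code of your own. Each camera call takes 0.05 s, during which the arm holds its last target. There are 200 camera calls.

## Task

The sample of hazelnut kernels is already in the moisture analyser. Push its lid down with the fingertips, without slamming it and without touching the heater inside, until it is fully shut, and only then press the green start key right down and let it come up again. Do not grip or lift anything: leave the other two keys and the things standing around as they are.

Things in the scene. Friction and masses are not known exactly. Their poses are not given: they have to be found in the camera images.
- analyser: Bench moisture analyser, off-white, fixed, 180 mm wide (y), 122 mm high with the lid shut. Origin: centre of its underside. Its -x is the front, z up; the case runs from x = -145 to +130 mm. The key panel (x = -145 to -45 mm) slopes up to the rear by 0.2 rad, from 50 to 70 mm high. Behind it is the sample chamber, open at the top, rim 78 mm high, which the lid covers.
- lid (a joint): Opening angle of the lid in rad: 0 = shut flat on the chamber, growing as its front edge swings up and to the rear; at most 1.4. The damped hinge is stiff: the lid stays where it is left, and needs 1 to 6 N near its front edge to push it down. It is slammed if it swings shut faster than about 2.5 rad/s.
- lid_hinge (a point): Point on the middle of the lid's hinge line, at the rear lower edge of the lid, 115 mm behind the analyser's origin and 80 mm above the table. The hinge line runs along the analyser's y. Axes turn with the lid; when it is shut they are the analyser's.
- lid_edge (a point): Middle of the upper front edge of the slate-grey lid, x = -160, z = +42 mm in the frame of lid_hinge; moves with the lid. The lid is a hollow shell, 160 mm from hinge to front, 176 mm wide, 42 mm thick. Its smooth outer face (plane z = +42 mm of that frame) is the one to push: on top when shut, looking up and to the rear while open.
- lid_heater (a point): Middle of the heater inside the lid: a steel plate with amber glass, 142 x 158 mm, that fills the lid's inner (chamber) side to 7 mm from its rim; 80 mm from the hinge line. Hot and delicate: not to be touched.
- start_key_top (a point): Centre of the top of the round green start key, 22 mm across, at the analyser's left (+y) of the three keys, 55 mm apart, on the sloping panel; stands 7 mm proud. Its z axis points out of the panel (0.2 rad from vertical, leaning to the front).
- start_key (a joint): Travel of the green start key, 0 = up, 0.0045 m = fully down; sprung, about 5 N holds it fully down and it comes up by itself. Counts as pressed beyond 3 mm.
- tare_key_top (a point): Centre of the top of the white key in the middle, same size as the green one. Not to be pressed.
- tare_key (a joint): Travel of the white key, 0 = up.
- stop_key_top (a point): Centre of the top of the red key at the analyser's right (-y), same size. Not to be pressed.
- stop_key (a joint): Travel of the red key, 0 = up.
- pan: Loose round aluminium sample pan, 90 mm across, 8 mm high, heaped with kernels to about 18 mm, standing in the middle of the analyser's chamber. Origin: centre of its underside.
- weight: Black cast-iron weight of 0.5 kg, 52 mm across, 76 mm high with a knob on top, loose beside the analyser. Origin: centre of its underside.
- tray: Loose steel tray of kernels, 150 (x) x 105 (y) x 28 mm high, beside the analyser. Origin: centre of its underside.
- cracker: Hand nutcracker with red handles lying on the table beside the analyser's front left, 157 (x) x 58 (y) x 13 mm high, loose. Origin: middle of it, at table height.

How it is judged:
By the outcome, as a careful person would: the job done as asked, in the order asked, and still so for the second after the job is handed in, with the robot touching nothing.
It also fails if it takes over 42 s, if anything falls off the work surface, if the arm or the gripper's body presses on something with over 40 N, if the wrist force passes 120 N, or if a joint passes its speed limit or range.

## Working session

There is one attempt and no reset: what is moved stays moved. The work goes in short steps, Python scripts to look and compute and a tool call to move; the robot and the scene stay as the last step left them, time stands still between calls to the robot, and variables do not carry over. Pictures are saved under pics/ and viewed, at most 10 in all, crops included, and the job is handed in when it is done.

Besides the shell and the picture viewer there is one more tool, called after ">>>" in YAML: its name, and indented under it one key for each argument. move_arm: Moves the arm, as the interface text tells. Its arguments: {"type":"object","properties":{"increments":{"type":"array","items":{"type":"array","items":{"type":"array","items":{"type":"number","minimum":-1,"maximum":1}}}},"grip_force":{"type":"number"}},"required":["increments"]}

```bash
mkdir -p pics; python3 - <<'E'
from rig import sense,camera
import cv2,numpy as np
s=sense();print(s)
for n in("scene","side"):
    c=camera(n);cv2.imwrite(f"pics/{n}0.png",c["frame"][:,:,::-1])
    np.savez(f"{n}0.npz",**c)
    print(n,c["intrinsics"],c["R"],c["t"])
E
```

```text
{'clock': 0.0, 'qpos': array([ 1.25759927e+00,  3.53643044e-01,  1.63410311e+00, -5.00870152e-05,
        1.15525316e+00, -2.36425451e-03]), 'joint_velocities': array([ 0.00051197,  0.00085322,  0.00141671, -0.00025483,  0.00014123,
        0.00100704]), 'effort': array([ 1.72445969e-03, -5.93864751e+01, -3.34213114e+01,  6.99097733e-02,
        2.33869662e-02, -7.81313224e-05]), 'tool_pos': array([191.00452884, 594.59944846, 230.88016559]), 'eef_rot': array([-8.78913542e-05,  1.54781451e-01,  9.87948484e-01, -6.98192240e-04]), 'ft_force': array([ 0.77429387, -0.01348206, -0.12874742]), 'moment': array([-0.02038507, -0.01530283,  0.00959007]), 'finger_force': 0.0, 'grip_width': 91.59465877736288}
scene [[571.63109914   0.         302.3714637 ]
 [  0.         571.63109914 237.17958493]
 [  0.           0.           1.        ]] [[-0.58513974  0.81093093 -0.00158544]
 [ 0.55976942  0.40249414 -0.72433188]
 [-0.586745   -0.42472284 -0.68944965]] [ 296.26455082 -260.80313824 1495.08418492]
side [[593.52881175   0.         312.9683952 ]
 [  0.         593.52881175 248.38542553]
 [  0.           0.           1.        ]] [[ 0.90618075 -0.42264487  0.01441368]
 [-0.21843234 -0.49697543 -0.83982304]
 [ 0.36211014  0.75788306 -0.54266888]] [-476.94654509  238.36500729  735.13158093]
```

View pics/scene0.png

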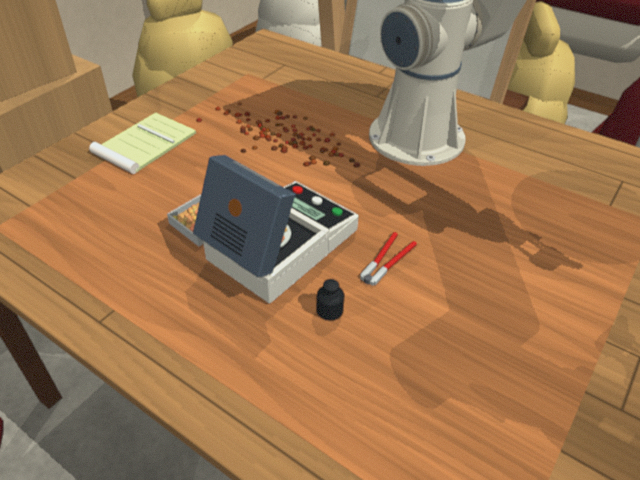

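View pics/side0.png

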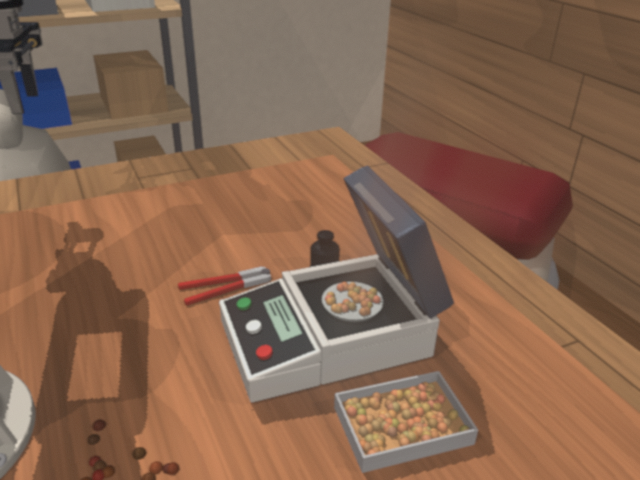

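The pictures show the analyser with its front facing the robot. Keys in scene: red (297,189), white (317,200), green (338,211). Keys in side: green (244,303), white (254,326), red (264,352). The lid is open, with its upper front edge at scene (212,157) to (291,195).

```bash
cat > h.py <<'E'
import numpy as np,cv2
def P(c): return c["intrinsics"]@np.c_[c["R"],c["t"]]
def ray(c,u,v):
    d=c["R"].T@np.linalg.solve(c["intrinsics"],[u,v,1.]);return -c["R"].T@c["t"],d/np.linalg.norm(d)
def tri(a,pa,b,pb):
    X=cv2.triangulatePoints(P(a),P(b),np.array(pa,float).reshape(2,1),np.array(pb,float).reshape(2,1));return (X[:3]/X[3]).ravel()
def proj(c,X): x=P(c)@np.r_[X,1];return x[:2]/x[2]
E
python3 - <<'E'
from h import *
S=dict(np.load("scene0.npz"));D=dict(np.load("side0.npz"))
def blob(c,p,k,r=11):
    u,v=p;f=c["frame"][v-r:v+r+1,u-r:u+r+1].astype(int);R,G,B=f[...,0],f[...,1],f[...,2]
    m={'g':(G>R+40)&(G>B+25),'r':(R>G+90)&(R>B+70),'w':(f.min(2)>150)&(f.max(2)-f.min(2)<30)}[k]
    n,l,st,ce=cv2.connectedComponentsWithStats(m.astype(np.uint8))
    i=1+np.argmax(st[1:,4]);print(k,st[i]);return ce[i]+[u-r,v-r]
K={}
for k,a,b in(('r',(297,189),(264,352)),('w',(317,200),(254,326)),('g',(338,211),(244,303))):
    pa,pb=blob(S,a,k),blob(D,b,k);K[k]=tri(S,pa,D,pb);print(k,pa,pb,K[k],proj(S,K[k])-pa,proj(D,K[k])-pb)
yd=K['g']-K['r'];yaw=np.arctan2(-yd[0],yd[1]);print("yaw",yaw,np.linalg.norm(yd))
ex=np.array([np.cos(yaw),np.sin(yaw),0]);ey=np.array([-ex[1],ex[0],0])
for nm,px in (("scene lid top corners",[(212,157),(291,195)]),):
    for p,s in zip(px,(-88,88)):
        o,d=ray(S,*p);  # plane y=s in analyser frame, keys' mid at y=0
        t=(s-(o-K['w'])@ey)/(d@ey);X=o+t*d;print(p,X,"rel to white key x",(X-K['w'])@ex,X[2])
E
python3 -c "
import cv2
a=cv2.imread('pics/scene0.png')[140:310,160:370];b=cv2.imread('pics/side0.png')[150:410,200:480]
a=cv2.resize(a,(400,324),interpolation=2);b=cv2.resize(b,(400,371),interpolation=2)
import numpy as np
cv2.imwrite('pics/crop.png',np.hstack([cv2.copyMakeBorder(a,0,47,0,0,0),b]))"
```

```text
r [ 7  8 10  7 59]
r [  4   4  15  12 138]
r [297.30508475 189.03389831] [263.63043478 350.70289855] [415.07299598 -79.80282734  60.71346055] [-0.1839297   0.08531252] [-0.2813402  -0.12093341]
w [ 6  8 10  7 55]
w [  3   5  15  12 133]
w [316.65454545 199.74545455] [252.90977444 325.28571429] [420.11239621 -24.95056847  60.59203773] [-0.14459726  0.07301167] [-0.20603704 -0.09580735]
g [ 5  7 11  9 76]
g [  4   6  14  10 104]
g [336.96052632 210.90789474] [243.21153846 302.43269231] [425.02287462  29.97320005  60.41341902] [-0.14826408  0.08085202] [-0.19714014 -0.09852503]
yaw -0.09039100340542573 110.2264319445393
(212, 157) [ 604.67415257 -130.03960683  235.09851281] rel to white key x 193.29445904364178 235.09851281446606
(291, 195) [603.28270649  46.80797394 230.22231959] rel to white key x 175.94502259959228 230.22231958866075
```

View pics/crop.png

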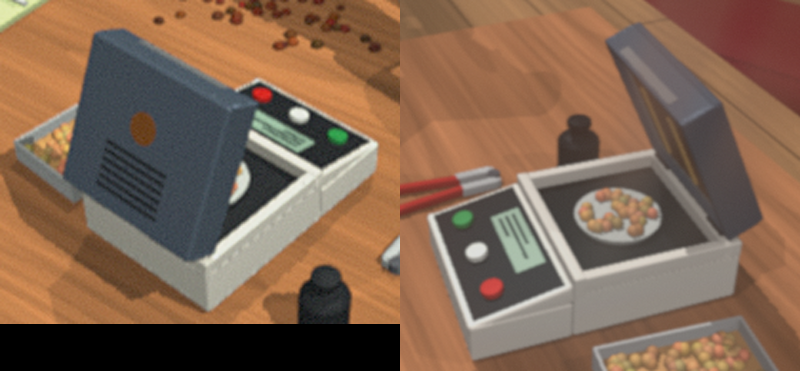

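```bash
python3 - <<'E'
from h import *
S=dict(np.load("scene0.npz"));D=dict(np.load("side0.npz"))
yaw=-.0904;ex=np.array([np.cos(yaw),np.sin(yaw),0]);ey=np.array([-ex[1],ex[0],0]);W=np.array([420.1,-25,60.6])
def z0(c,p,z=0):
    o,d=ray(c,*p);return o+d*(z-o[2])/d[2]
for c,p,x,y in((S,(268.7,301.7),130,90),(D,(251,399.5),-145,-90)):
    X=z0(c,p);print(X,"key x est",x-(X-W)@ex,"y",(X-W)@ey-y)
for kx in(-127,-120):
  H=W+ex*(115-kx);H[2]=80
  for p,s in(((210.9,158.9),-88),((285,197.8),88)):
    o,d=ray(S,*p);t=(s-(o-W)@ey)/(d@ey);X=o+t*d;r=X-H
    print(kx,X,"r",np.hypot(r@ex,r[2]),"exp",np.hypot(160,42),"angle",np.arctan2(r[2],-(r@ex))-np.arctan2(42,160))
E
```

```text
[6.62300321e+02 3.32062431e+01 1.13686838e-13] key x est -105.95666433970217 y -10.166330598282116
[ 387.46280944 -100.23913681    0.        ] key x est -119.28843458024687 y 12.121701867466882
-127 [ 607.67272771 -130.36372019  232.52263884] r 159.21662683209627 exp 165.42067585401773 angle 1.0230854990265092
-127 [618.07536618  45.41491819 233.39402638] r 161.71001810530285 exp 165.42067585401773 angle 0.9919940933917268
-120 [ 607.67272771 -130.36372019  232.52263884] r 157.3511881340829 exp 165.42067585401773 angle 1.0657145288701282
-120 [618.07536618  45.41491819 233.39402638] r 159.6323018626122 exp 165.42067585401773 angle 1.0336018309366863
```

>>> move_arm:
  increments:
    - [[0.5, -0.5, 1, 0, 0, 0.4, -1], [0.73, -0.98, 1, 0, 0, 0.4, -1], [0.73, -0.98, 0.8, 0, 0, 0.4, -1], [0.73, -0.98, 0, 0, 0, 0.4, -1], [0.73, -0.98, 0, 0, 0, 0, -1], [0.73, -0.98, 0, 0, 0, 0, -1], [0.73, -0.98, 0, 0, 0, 0, -1], [0.73, -0.98, 0, 0, 0, 0, -1]]

```text
clock: 0.9
tool_pos: [331.8, 409.8, 301.3]
eef_rot: [-0.0, 0.044, 0.999, -0.0]
ft_force: [0.8, 0.6, 0.5]
grip_width: 30.0
finger_force: 0.0
```

>>> move_arm:
  increments:
    - [[0.73, -0.98, 0, 0, 0, 0, -1], [0.73, -0.98, 0, 0, 0, 0, -1], [0.73, -0.98, 0, 0, 0, 0, -1], [0.73, -0.98, 0, 0, 0, 0, -1], [0.73, -0.98, 0, 0, 0, 0, -1], [0.73, -0.98, 0, 0, 0, 0, -1], [0.73, -0.98, 0, 0, 0, 0, -1], [0.73, -0.98, 0, 0, 0, 0, -1]]

```text
clock: 1.7
tool_pos: [477.8, 213.9, 301.3]
eef_rot: [-0.0, 0.044, 0.999, -0.0]
ft_force: [0.4, 0.4, 0.1]
grip_width: 0.3
finger_force: 0.0
```

>>> move_arm:
  increments:
    - [[0.73, -0.98, 0, 0, 0, 0, -1], [0.73, -0.98, 0, 0, 0, 0, -1], [0.73, -0.98, 0, 0, 0, 0, -1], [0.73, -0.98, 0, 0, 0, 0, -1], [0.73, -0.98, 0, 0, 0, 0, -1], [0.73, -0.98, 0, 0, 0, 0, -1], [0.73, -0.98, 0, 0, 0, 0, -1], [0, 0, 0, 0, 0, 0, -1]]

```text
clock: 2.5
tool_pos: [606.6, 40.9, 301.0]
eef_rot: [0.0, 0.045, 0.999, -0.0]
ft_force: [-0.9, 0.6, -0.4]
grip_width: 0.2
finger_force: 0.0
```

>>> move_arm:
  increments:
    - [[0.6, -0.87, 0, 0, 0, 0, -1], [0.6, -0.87, 0, 0, 0, 0, -1], [0.6, -0.87, 0, 0, 0, 0, -1], [0.55, -0.87, 0, 0, 0, 0, -1], [0, 0, 0, 0, 0, 0, -1], [0, 0, 0, 0, 0, 0, -1]]

```text
clock: 3.1
tool_pos: [663.3, -43.0, 301.0]
eef_rot: [-0.001, 0.044, 0.999, 0.0]
ft_force: [-0.6, 0.4, -0.6]
grip_width: 0.4
finger_force: 0.0
```

```bash
cat > look.py <<'E'
import sys,cv2,numpy as np
from rig import sense,camera
n=sys.argv[1];s=sense();print(s["clock"],s["tool_pos"],s["ft_force"])
im=[]
for c in("scene","side"):
    d=camera(c);np.savez(f"{c}_{n}.npz",**d);im.append(d["frame"][80:400,120:520,::-1])
cv2.imwrite(f"pics/{n}.png",np.hstack(im))
E
python3 look.py a
```

```text
3.1 [663.33608989 -42.99579159 301.0157162 ] [-0.61619613  0.40976949 -0.58274614]
```

View pics/a.png

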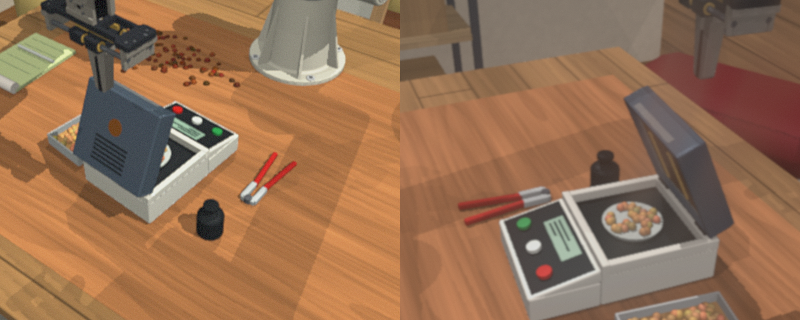

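The fingertips are at scene (225,168) and side (425,156). They look to be behind and above the lid's edge, and I'll check that by projection.

```bash
python3 - <<'E'
from h import *
S=dict(np.load("scene_a.npz"));D=dict(np.load("side_a.npz"))
off=np.array([120,80])
for n,X in dict(tip=(663,-43,284),edgeR=(607.7,-130,232.5),edgeL=(618,45,233)).items():
    X=np.array(X,float);print(n,proj(S,X)-off,proj(D,X)-off+[400,0])
E
python3 -c "
import cv2,numpy as np
D=np.load('side_a.npz')['frame'][120:330,330:470,::-1]
cv2.imwrite('pics/b.png',cv2.resize(D,None,fx=2.8,fy=2.8,interpolation=2))"
```

```text
tip [104.18448142  87.80217675] [702.95589159  75.35168043]
edgeR [91.04063331 78.98675995] [700.24737585 148.0496936 ]
edgeL [164.83392607 117.86607014] [639.13994936  89.84752364]
```

View pics/b.png

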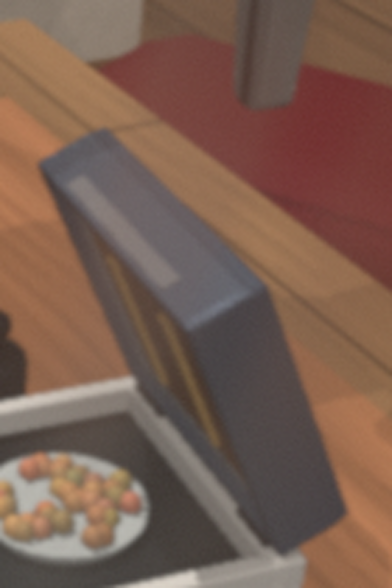

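>>> move_arm:
  increments:
    - [[0, 0, -0.8, 0, 0, 0, -1], [0, 0, -0.8, 0, 0, 0, -1], [0, 0, -0.8, 0, 0, 0, -1], [0, 0, -0.3, 0, 0, 0, -1], [-0.2, 0.02, 0, 0, 0, 0, -1], [-0.2, 0.02, 0, 0, 0, 0, -1], [0, 0, 0, 0, 0, 0, -1]]

```text
clock: 3.9
tool_pos: [653.7, -42.2, 235.4]
eef_rot: [0.001, 0.044, 0.999, -0.0]
ft_force: [-0.5, 0.1, -0.6]
grip_width: 0.2
finger_force: 0.0
```

>>> move_arm:
  increments:
    - [[-0.2, 0.02, 0, 0, 0, 0, -1], [-0.2, 0.02, 0, 0, 0, 0, -1], [0, 0, 0, 0, 0, 0, -1]]

```text
clock: 4.2
tool_pos: [643.7, -41.4, 234.6]
eef_rot: [0.001, 0.044, 0.999, -0.0]
ft_force: [0.3, -0.5, 0.2]
grip_width: 0.4
finger_force: 0.1
```

>>> move_arm:
  increments:
    - [[-0.2, 0.02, 0, 0, 0, 0, -1], [0, 0, 0, 0, 0, 0, -1]]

```text
clock: 4.4
tool_pos: [639.2, -41.0, 234.5]
eef_rot: [0.001, 0.044, 0.999, -0.0]
ft_force: [2.5, -0.0, 0.3]
grip_width: 0.3
finger_force: 1.3
```

>>> move_arm:
  increments:
    - [[-0.2, 0.02, 0, 0, 0, 0, -1], [0, 0, 0, 0, 0, 0, -1]]

```text
clock: 4.6
tool_pos: [633.6, -40.5, 234.2]
eef_rot: [0.0, 0.044, 0.999, -0.0]
ft_force: [2.9, -0.3, -0.4]
grip_width: 0.3
finger_force: 1.3
```

>>> move_arm:
  increments:
    - [[-0.28, 0.025, -0.06, 0, 0, 0, -1], [-0.28, 0.025, -0.08, 0, 0, 0, -1], [-0.28, 0.025, -0.1, 0, 0, 0, -1], [-0.3, 0.025, -0.12, 0, 0, 0, -1], [-0.29, 0.025, -0.14, 0, 0, 0, -1], [-0.29, 0.025, -0.16, 0, 0, 0, -1], [0, 0, 0, 0, 0, 0, -1]]

```text
clock: 5.3
tool_pos: [588.9, -36.5, 216.8]
eef_rot: [-0.001, 0.044, 0.999, 0.0]
ft_force: [-1.2, -0.2, -0.6]
grip_width: 0.7
finger_force: 0.2
```

```bash
python3 look.py c
```

```text
5.3 [588.93096708 -36.48562635 216.7851657 ] [-1.15548446 -0.17980674 -0.62549412]
```

View pics/c.png

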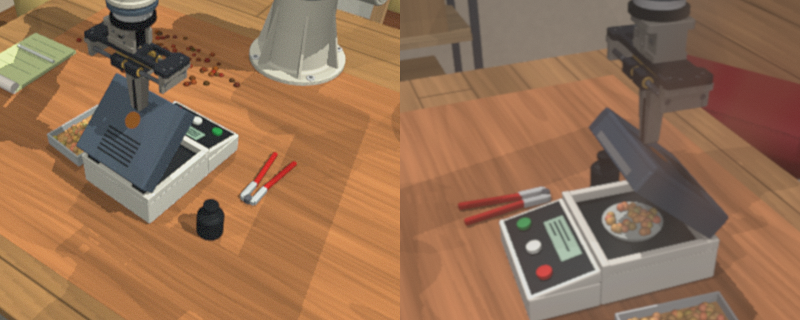

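The lid has swung down to about 0.7 rad. The fingertips are on its outer face at crop (140,105), so I carry on along the arc.

>>> move_arm:
  increments:
    - [[-0.27, 0.024, -0.2, 0, 0, 0, -1], [-0.26, 0.022, -0.22, 0, 0, 0, -1], [-0.25, 0.02, -0.23, 0, 0, 0, -1], [-0.23, 0.02, -0.24, 0, 0, 0, -1], [-0.22, 0.02, -0.25, 0, 0, 0, -1], [-0.2, 0.02, -0.25, 0, 0, 0, -1], [-0.2, 0.02, -0.25, 0, 0, 0, -1], [0, 0, 0, 0, 0, 0, -1]]

```text
clock: 6.2
tool_pos: [548.9, -33.0, 175.4]
eef_rot: [-0.001, 0.044, 0.999, 0.0]
ft_force: [0.4, 0.4, -0.5]
grip_width: 0.4
finger_force: 0.0
```

>>> move_arm:
  increments:
    - [[-0.16, 0.015, -0.22, 0, 0, 0, -1], [-0.15, 0.014, -0.22, 0, 0, 0, -1], [-0.12, 0.01, -0.22, 0, 0, 0, -1], [-0.1, 0.01, -0.22, 0, 0, 0, -1], [-0.07, 0.01, -0.2, 0, 0, 0, -1], [0, 0, 0, 0, 0, 0, -1]]

```text
clock: 6.8
tool_pos: [534.2, -31.5, 148.6]
eef_rot: [-0.001, 0.044, 0.999, 0.0]
ft_force: [0.3, -0.1, -0.1]
grip_width: 0.7
finger_force: 0.0
```

>>> move_arm:
  increments:
    - [[-0.03, 0, -0.12, 0, 0, 0, -1], [0, 0, -0.08, 0, 0, 0, -1], [0, 0, 0, 0, 0, 0, -1]]

```text
clock: 7.1
tool_pos: [534.0, -31.5, 144.2]
eef_rot: [-0.0, 0.044, 0.999, 0.0]
ft_force: [0.6, -0.1, -0.4]
grip_width: 0.2
finger_force: 0.0
```

>>> move_arm:
  increments:
    - [[0, 0, -0.1, 0, 0, 0, -1], [0, 0, -0.1, 0, 0, 0, -1], [0, 0, 0, 0, 0, 0, -1]]

```text
clock: 7.4
tool_pos: [534.4, -31.6, 139.4]
eef_rot: [0.0, 0.044, 0.999, -0.0]
ft_force: [0.5, 0.1, 0.1]
grip_width: 0.5
finger_force: 0.0
```

```bash
python3 look.py d
```

```text
7.4 [534.42164333 -31.59249561 139.411862  ] [0.45462005 0.05194757 0.13105219]
```

View pics/d.png

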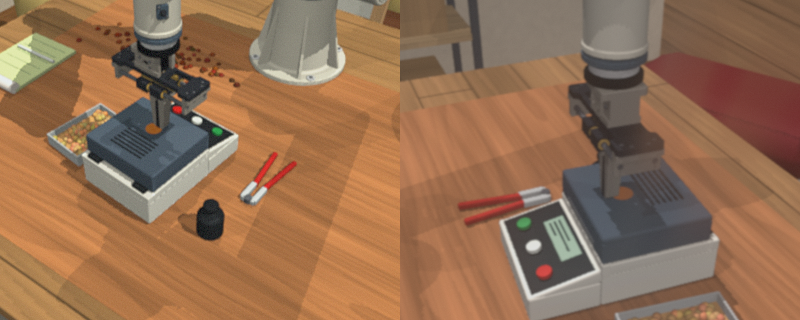

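The lid looks shut or nearly so. I press gently until there is a firm reaction.

>>> move_arm:
  increments:
    - [[0, 0, -0.08, 0, 0, 0, -1], [0, 0, 0, 0, 0, 0, -1]]

```text
clock: 7.7
tool_pos: [534.8, -31.6, 139.3]
eef_rot: [0.0, 0.044, 0.999, -0.0]
ft_force: [-7.5, 0.5, 21.6]
grip_width: 0.5
finger_force: 10.7
```

>>> move_arm:
  increments:
    - [[0, 0, -0.06, 0, 0, 0, -1], [0, 0, 0, 0, 0, 0, -1]]

```text
clock: 7.9
tool_pos: [534.8, -31.6, 139.1]
eef_rot: [0.001, 0.044, 0.999, -0.0]
ft_force: [-12.3, 1.3, 36.6]
grip_width: 0.5
finger_force: 18.5
```

>>> move_arm:
  increments:
    - [[0, 0, 0.4, 0, 0, 0, -1], [0, 0, 0.6, 0, 0, 0, -1], [0, 0, 0.6, 0, 0, 0, -1], [-0.77, 0.41, 0, 0, 0, 0, -1], [-0.77, 0.41, 0, 0, 0, 0, -1], [-0.77, 0.41, 0, 0, 0, 0, -1], [-0.77, 0.41, 0, -0.03, -0.36, 0, -1], [-0.77, 0.41, 0, -0.03, -0.36, 0, -1]]

```text
clock: 8.7
tool_pos: [438.0, 20.0, 176.0]
eef_rot: [0.052, 0.044, 0.998, -0.002]
ft_force: [-0.1, -0.2, 0.3]
grip_width: 0.5
finger_force: 0.0
```

>>> move_arm:
  increments:
    - [[-0.77, 0.41, 0, -0.03, -0.36, 0, -1], [0, 0, 0, -0.03, -0.36, 0, -1], [0, 0, -0.8, 0, 0, 0, -1], [0, 0, -0.8, 0, 0, 0, -1], [0, 0, -0.8, 0, 0, 0, -1], [0, 0, 0, 0, 0, 0, -1], [0, 0, 0, 0, 0, 0, -1]]

```text
clock: 9.4
tool_pos: [418.9, 29.9, 116.2]
eef_rot: [0.1, 0.043, 0.994, -0.004]
ft_force: [-0.4, -0.2, 0.5]
grip_width: 0.8
finger_force: 0.0
```

```bash
python3 look.py e; python3 -c "
from rig import sense
from scipy.spatial.transform import Rotation as R
import numpy as np
s=sense();z=R.from_quat(np.roll(s['eef_rot'],-1)).as_matrix()[:,2];print(z,'tip',s['tool_pos']+17*z)"
```

```text
9.4 [418.87927076  29.93157166 116.17474054] [-0.35096672 -0.22279577  0.47409213]
[ 0.20098006 -0.01652437 -0.97945595] tip [423.04766437  29.7132939  100.28423022]
```

View pics/e.png

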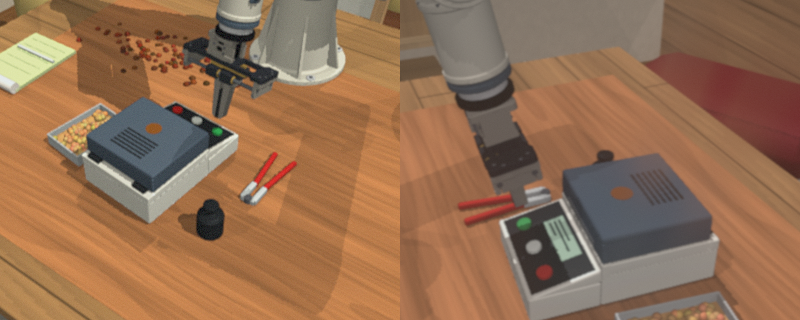

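The lid is shut. The fingertips are above the green key, which is at crop (217,131).

>>> move_arm:
  increments:
    - [[0, 0, -0.5, 0, 0, 0, -1], [0, 0.01, -0.5, 0, 0, 0, -1], [0, 0.01, -0.2, 0, 0, 0, -1], [0.03, 0, -0.14, 0, 0, 0, -1], [0, 0, 0, 0, 0, 0, -1]]

```text
clock: 10.0
tool_pos: [420.0, 30.4, 82.8]
eef_rot: [0.101, 0.043, 0.994, -0.004]
ft_force: [0.7, 0.1, 1.2]
grip_width: 0.7
finger_force: 0.0
```

>>> move_arm:
  increments:
    - [[0.02, 0, -0.1, 0, 0, 0, -1], [0.02, 0, -0.1, 0, 0, 0, -1], [0, 0, 0, 0, 0, 0, -1]]

```text
clock: 10.3
tool_pos: [421.2, 30.4, 77.8]
eef_rot: [0.101, 0.043, 0.994, -0.004]
ft_force: [1.1, 0.5, 2.9]
grip_width: 0.5
finger_force: 1.2
```

>>> move_arm:
  increments:
    - [[0.015, 0, -0.08, 0, 0, 0, -1], [0, 0, 0, 0, 0, 0, -1]]

```text
clock: 10.5
tool_pos: [421.6, 30.4, 75.8]
eef_rot: [0.101, 0.043, 0.994, -0.004]
ft_force: [0.8, -1.1, 4.6]
grip_width: 0.7
finger_force: 2.0
```

>>> move_arm:
  increments:
    - [[0.01, 0, -0.06, 0, 0, 0, -1], [0, 0, 0, 0, 0, 0, -1]]

```text
clock: 10.7
tool_pos: [421.9, 30.4, 74.8]
eef_rot: [0.101, 0.043, 0.994, -0.004]
ft_force: [-4.9, -0.5, 21.1]
grip_width: 0.6
finger_force: 10.6
```

>>> move_arm:
  increments:
    - [[0, 0, 0, 0, 0, 0, -1], [-0.04, 0, 0.2, 0, 0, 0, -1], [-0.08, 0, 0.4, 0, 0, 0, -1], [-0.2, 0, 1, 0, 0, 0, -1], [-0.2, 0, 1, 0, 0, 0, -1], [0, 0.5, 1, 0, 0, 0, -1], [0, 0.5, 1, 0, 0, 0, -1], [0, 0, 0, 0, 0, 0, -1]]

```text
clock: 11.5
tool_pos: [409.7, 56.5, 192.2]
eef_rot: [0.103, 0.043, 0.994, -0.003]
ft_force: [0.1, 0.0, 0.5]
grip_width: 0.3
finger_force: 0.0
```

>>> move_arm:
  increments:
    - [[0, 0, 0, 0, 0, 0, -1], [0, 0, 0, 0, 0, 0, -1], [0, 0, 0, 0, 0, 0, -1]]

```text
clock: 11.8
tool_pos: [407.3, 55.0, 187.9]
eef_rot: [0.099, 0.044, 0.994, -0.004]
ft_force: [0.0, -0.0, 0.0]
grip_width: 0.5
finger_force: 0.0
```

```bash
python3 look.py f
```

```text
11.8 [407.30193626  54.96739013 187.87801356] [ 0.02119007 -0.02235058  0.01785801]
```

View pics/f.png

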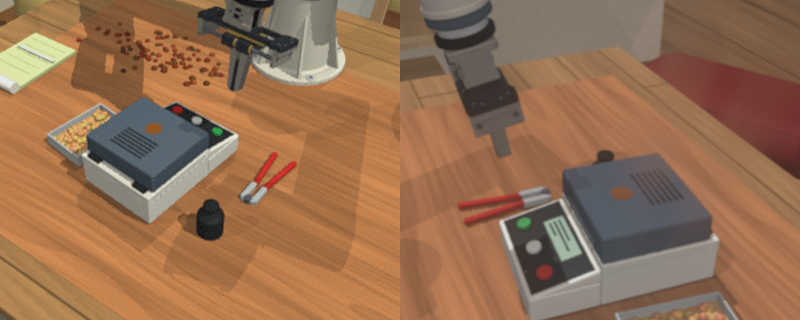

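The lid is shut, the green key at crop (217,131) is up again, the arm is clear, and the things around are where they were.

```bash
python3 -c "
from rig import finish_job
print(finish_job())"
```

```text
the job is handed in; nothing more can be done
None
```

The lid was pushed fully shut from its outer face, then the green start key was pressed to its stop and came back up; nothing else was touched, and the job was handed in at about 12 s.

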